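# Book out a meal and lift its bun with the tongs

## Robot

A 6-joint arm with a two-finger parallel gripper is mounted at the origin on the work surface. World frame = base frame: x ahead of the robot, y to its left, z up, the work surface at z = 0. Lengths are in mm, angles in rad, forces in N, time in s.
With the tool pointing down it reaches from about 350 to 925 mm from the base axis. Payload 6.4 kg.
Tool frame: the origin (TCP) lies on the centre line of the jaws, within the pads' length; the fingertips stand 11 mm ahead of it and the grasp point (between the pads) lies 8 mm behind it (arm.tips_ahead is the distance from the TCP to the fingertips, in mm); z points along the fingers, y is the direction in which the jaws open and shut (so a half turn about z gives the same grasp; the last joint's range is limited). The gripper opens to 94 mm and grips with 3 to 60 N. Pads are 16 mm wide; open, the fingers measure 119 mm over their backs; the gripper's body (75 mm by 177 mm) begins 78 mm behind the grasp point.
Start: joints at [1.154, 0.245, 1.558, -0, 1.339, -0.174], TCP at [156.27, 630.946, 194.955] pointing down, gripper open.
Joint ranges: [-3.13, 3.13], [-1.02, 2.26], [0.13, 2.54], [-0.95, 4.09], [0.21, 2.88], [-2.74, 2.74]. Speed limits (rad/s): [2.57, 2.57, 3.14, 3.14, 3.14, 3.14].

## Interface

Orientations are given as a unit quaternion [x, y, z, w].
In Python, from plant import telemetry, optics, arm gives the robot as it stands.
- The arm moves only by the shell command python3 -m pendant 'ROWS'. ROWS is JSON, a list of rows, each a list of 7 numbers: the shift along the world's x, y, z in m, then the turn, a rotation vector about the world's x, y, z in rad, then the opening in per cent of the stroke, from 0 (shut) to 100 (fully open). In form: [[tx, ty, tz, rx, ry, rz, gripper], ...]. A call has 1 to 10 rows; each row shifts and turns the commanded pose from where the row before left it; what a row does not reach is not made up. A row lasts 1/8 s, in which the tool goes at most 62.5 mm and 10.7 degrees, less where a joint would pass 70% of its speed; a pose out of reach is approached as far as the arm can. A call with a gripper value outside its range is refused whole. The fingers move at their own pace and stop on an object; the grip force is fixed at half the most. Time passes only in rows, so rows that do not move let the fingers close. It gives the time, the measured TCP pose, the force and the opening at its end, in the units of the state.
- telemetry.read_state(): the state, without advancing time (a new reading comes with each control period).
- optics.snapshot(name): name is "scene" or "top"; returns a dict with "pixels" (420x560x3 uint8, blue, green, red), "K" (3x3 intrinsics, pixels), "rvec" (rotation vector, rad) and "tvec" (3), from world to camera coordinates, as OpenCV has them. Camera axes: x right, y down, z forward; pixel columns grow to the right and rows downward; lengths in mm; the calibration is good to about 2 mm. A picture is of the moment at which its call begins. There is no depth.
- arm.finish_job(): hands the job in, once; it reports no verdict.
The state is a dict: "t": time; "joints": joint angles; "qvel": joint speeds; "joint_torque": joint torques, N m; "tool_pos": TCP position; "eef_rot": TCP orientation; "contact_force": force on the tool from outside, world axes, zero at the start; "torque": the same for the moment, N m; "gripper_width": finger opening in mm.
Only numpy, scipy, OpenCV 4.12 (cv2) and the standard library are available. Lean on these libraries where they do the work, as an engineer would, in place of code of your own. Each camera call takes 0.05 s, during which the arm holds its last target.

## Task

Book out a meal at the outdoor food table: first turn the labelled jar on the spot until its label faces the scanner's window, and let go of it standing there. Then take the tongs, close them on the round bun in the tray and lift it with the tongs alone until its middle is more than 10 cm above the table; never touch the bun with the robot itself, and leave the two long rolls and the spoon where they lie. Finish while holding: the program ends with the bun still held up, steady, in the gripped tongs.

Things in the scene. Friction and masses are not known exactly. Their poses are not given: they have to be found in the camera images.
- jar: Small upright white jar, 56 mm diameter, straight side up to 80 mm, grey lid (53 mm) from 80 to 94 mm, 0.25 kg. Origin: centre of its underside, z up; its x axis points out through the paper label on its side. A raised rib on the lid (28 x 8 mm, top at 99 mm) runs from near the lid's centre to its edge on the label's side. It stands about 0.11 m in front of the scanner's window.
- jar_label (a point): Middle of the jar's paper label (28 mm wide, 45 mm tall, dark bars), 30 mm out from the jar's axis along its x, 42 mm above its underside. At the start it is turned 35 to 95 degrees clockwise (seen from above) away from facing the window.
- scanner_window (a point): Middle of the glass window of the grey scanner block fixed at the left of the table (90 mm deep, 100 mm wide, 102 mm tall, black foot), 60 mm above the table. Its x axis points from the window into the scanner, so the window looks along -x. The jar's label must point towards this point.
- tongs: Steel kitchen tongs lying on the edges of their two arms, 205 mm long, 24 mm high, 0.13 kg, centre of mass 75 mm ahead of the hinge. Origin: under the hinge at the closed rear end; x runs along the tongs to the tips, z up (hinge axis), y across. The upright strip arms (3 mm thick, 0 to 24 mm above the underside) swing symmetrically and are sprung open.
- tongs_grip (a point): Place to grip from outside, closing along the tongs' y: midway between the arms, 100 mm ahead of the hinge, 12 mm above the underside. Axes as tongs. Arms straight from 60 to 135 mm. Width over them here: 59 mm open, 47 mm half closed, about 39 mm on the bun. Springs: 4 N per arm when open, 6 N on the bun; at 47 mm they hold the tongs in the gripper; squeeze with about 25 N to hold the bun.
- tongs_tip (a point): Where the bun should be: midway between the two flat tip paddles (165 to 205 mm ahead of the hinge), 185 mm ahead of the hinge, 12 mm above the underside. Axes as tongs. Clear gap between the paddles here: about 87 mm open, 65 mm when the width at the grip is 47 mm, 50 mm on the bun.
- tong_left (a joint): Angle of the left tong arm: 0 fully open, growing as the tongs close, about 0.10 rad on the bun, 0.2 rad at most. The right arm moves equally.
- bun: The round bread bun (rigid), 50 mm diameter, 36 mm high, 45 g, lying in the tray among two longer rolls, in any of three places side by side, about 105 mm apart. Origin: centre of its underside, which starts 4 mm above the table.
- bun_center (a point): Middle of the bun, 17 mm above its underside, where it is widest.
- tray: Low aluminium tray fixed on the table, 110 mm (its x) by 330 mm (its y), floor 4 mm and rim 8 mm above the table. Origin: centre of its underside. Bottles, a cup and a plain jar, up to 190 mm tall, stand beyond it at x above 0.73 m.
- roll_a: A long bread roll, 80 mm long (its x, roughly the tray's x), 36 mm wide, 36 mm high, in the tray. Origin: centre of its underside. To be left alone.
- roll_b: The other long roll, same as roll_a. To be left alone.
- spoon: Steel serving spoon lying flat at the right, roughly along x, about 0.2 m long. Origin: on its underside, near mid length. To be left alone.

How it is judged:
By the outcome, as a careful person would: the job done as asked, in the order asked, and still so for the second after the job is handed in, while the arm keeps its last pose, push and grip.
It also fails if it takes over 58 s, if anything falls off the work surface, if the arm or the gripper's body presses on something with over 40 N, if the wrist force passes 120 N, or if a joint passes its speed limit or range.

## Working session

There is one attempt and no reset: what is moved stays moved. The work goes in short steps, Python scripts to look and compute and a shell command to move; the robot and the scene stay as the last step left them, time stands still between calls to the robot, and variables do not carry over. Pictures are saved under pics/ and viewed, and the job is handed in when it is done.

```bash
ls; mkdir -p pics; cat > h.py <<'E'
import numpy as np, cv2
from plant import telemetry, optics, arm
def snap(cam,name,crop=None,scale=1):
    s=optics.snapshot(cam); im=np.ascontiguousarray(s["pixels"])
    np.savez(f'/tmp/{name}.npz',pixels=im,K=s["K"],rvec=s["rvec"],tvec=s["tvec"])
    show(name,name,crop,scale); return s
def load(name): return dict(np.load(f'/tmp/{name}.npz'))
def show(src,name,crop=None,scale=1):
    im=load(src)["pixels"]
    if crop: x0,y0,x1,y1=crop; im=im[y0:y1,x0:x1]
    im=cv2.resize(im,None,fx=scale,fy=scale,interpolation=cv2.INTER_CUBIC)
    cv2.imwrite(f'pics/{name}.png',im)
def ray(s,u,v,z):
    R,_=cv2.Rodrigues(np.array(s["rvec"],float)); t=np.array(s["tvec"],float).ravel()
    c=-R.T@t; d=R.T@np.linalg.inv(s["K"])@np.array([u,v,1.0])
    return c+d*(z-c[2])/d[2]
def proj(s,p):
    return cv2.projectPoints(np.array(p,float).reshape(-1,1,3),np.array(s["rvec"],float),np.array(s["tvec"],float),np.array(s["K"],float),None)[0].reshape(-1,2)
E
python3 - <<'E'
from h import *
snap("top","t0"); snap("scene","s0")
for n in("t0","s0"):
    s=load(n); R,_=cv2.Rodrigues(s["rvec"]); print(n,s["K"].round(1).tolist(),(-R.T@s["tvec"].ravel()).round(0))
print(telemetry.read_state())
E
```

```text
pics
t0 [[435.5, 0.0, 281.8], [0.0, 435.5, 216.4], [0.0, 0.0, 1.0]] [ 423.   -3. 1057.]
s0 [[491.0, 0.0, 273.3], [0.0, 491.0, 209.3], [0.0, 0.0, 1.0]] [1189. -657.  706.]
{'t': 0.1, 'joints': array([ 1.15391975e+00,  2.45732838e-01,  1.55888087e+00, -3.64258997e-05,
        1.33867553e+00, -1.74113708e-01]), 'qvel': array([-0.00029403, -0.00265887, -0.0016766 ,  0.00076028, -0.00044007,
       -0.00113908]), 'joint_torque': array([ 9.70507608e-05, -4.16914415e+01, -3.15526450e+01,  6.86441339e-02,
        3.09625338e-02, -3.93254163e-05]), 'tool_pos': array([156.03696953, 630.42545453, 193.9688925 ]), 'eef_rot': array([ 1.21079374e-01,  9.92642466e-01, -8.16686273e-04, -2.30081363e-04]), 'contact_force': array([-0.30212458, -0.25691345,  0.54295867]), 'torque': array([-0.03099529,  0.04820272,  0.02089117]), 'gripper_width': 93.68327322491211}
```

View pics/t0.png

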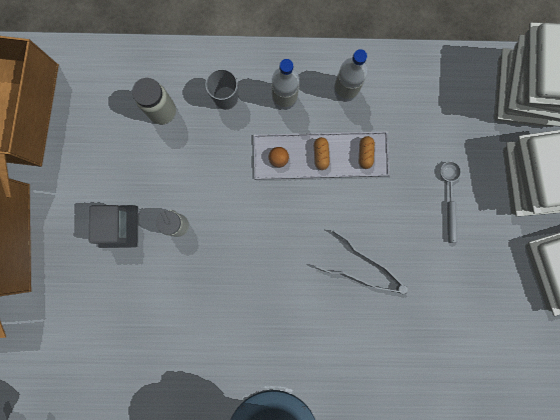

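View pics/s0.png

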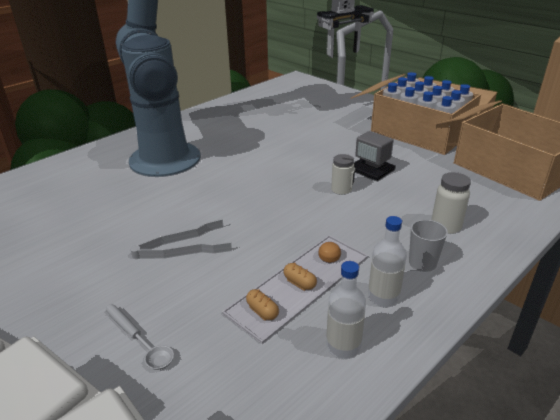

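The top view has the jar near (172,222), the scanner at (113,225), the bun at (279,157) as the leftmost item in the tray, and the tongs' hinge at (403,290) with tips near (327,232) and (310,266). I'll enlarge these.

```bash
python3 - <<'E'
from h import *
show("t0","t0jar",(80,190,210,260),6)
show("t0","t0tongs",(295,220,415,305),6.5)
show("t0","t0tray",(245,125,395,185),5.3)
show("s0","s0jar",(320,120,420,210),6)
E
```

```text
(no output)
```

View pics/t0jar.png

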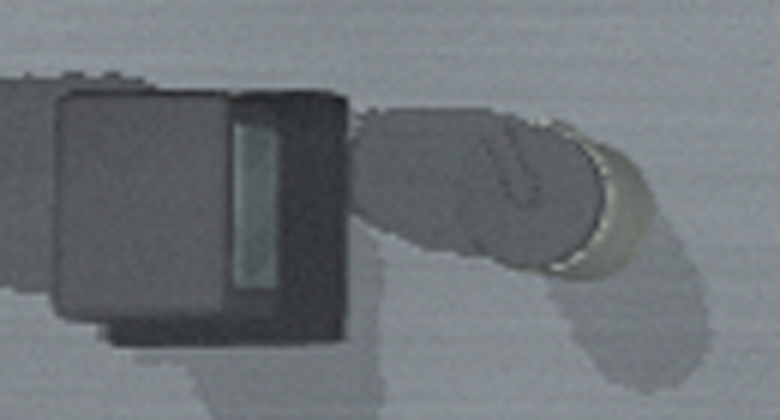

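View pics/t0tongs.png

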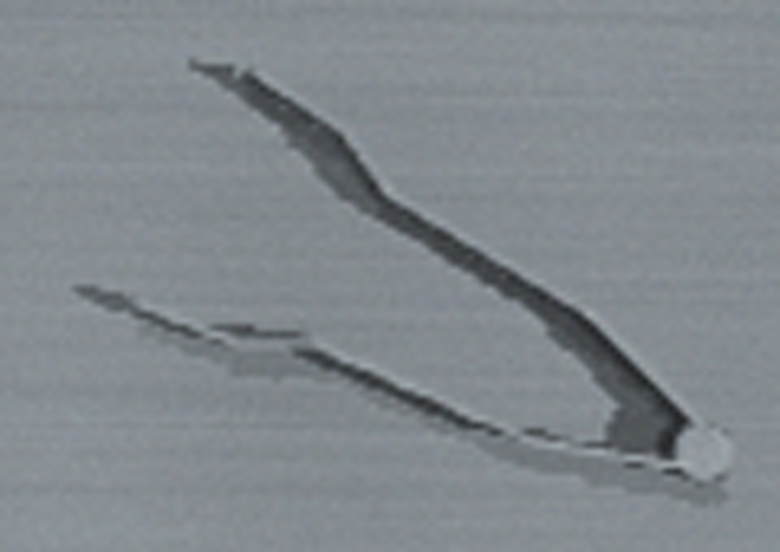

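View pics/t0tray.png

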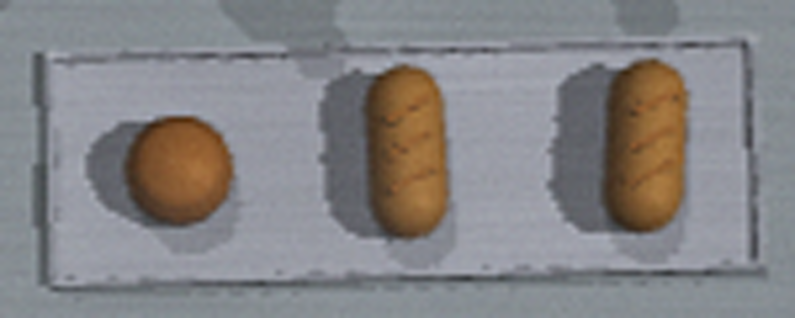

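View pics/s0jar.png

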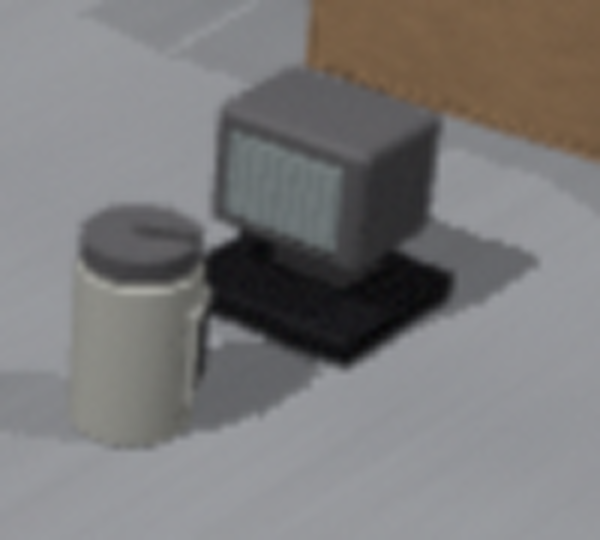

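```bash
python3 - <<'E'
from h import *
t=load("t0"); s=load("s0")
T=lambda x,y,z:ray(t,80+x/6,190+y/6,z).round(1)
S=lambda x,y,z:ray(s,320+x/6,120+y/6,z).round(1)
print("lid top-cam",T(534,196,94)); print("rib in/out",T(526,200,99),T(492,140,99))
print("rib ends scene",S(135,233,99),S(200,240,99)); print("lid scene c",S(141,235,94))
# window corners top-cam: top edge (232..,)
print("win top edge",T(235,122,100),T(235,290,100)); print("scanner top face",[T(*p,102) for p in((60,92),(228,92),(228,318),(60,318))])
print("foot",[T(*p,5) for p in((348,95),(345,343))])
print("scene win",[S(*p,60) for p in((222,172),(342,205))])
B=lambda x,y,z:ray(t,245+x/5.3,125+y/5.3,z).round(1)
print("bun",B(179,170,21)); print("rolls",B(407,151,22),B(646,146,22)); print("tray",[B(*p,8) for p in((40,55),(745,42),(760,270),(48,285))])
G=lambda x,y,z:ray(t,295+x/6.5,220+y/6.5,z).round(1)
print("hinge",G(706,452,26)); print("tips",G(195,64,24),G(240,70,24),G(78,288,24)); print('bend',G(380,195,24),G(300,348,24),G(575,310,24),G(480,430,24))
sp=[ray(t,u,v,5).round(0) for u,v in((450,170),(452,240))]; print("spoon",sp)
E
```

```text
lid top-cam [490.  234.4  94. ]
rib in/out [488.1 236.   99. ] [510.  249.2  99. ]
rib ends scene [496.2 226.9  99. ] [519.9 241.1  99. ]
lid scene c [493.5 234.6  94. ]
win top edge [515.2 343.  100. ] [453.8 340.2 100. ]
scanner top face [array([525.2, 406.4, 102. ]), array([526. , 345.3, 102. ]), array([443.5, 341.5, 102. ]), array([442.8, 402.2, 102. ])]
foot [array([536. , 332.4,   5. ]), array([436.3, 329.5,   5. ])]
scene win [array([442.6, 358. ,  60. ]), array([502.7, 370. ,  60. ])]
bun [657.5  -6.4  21. ]
rolls [ 667.7 -110.3   22. ] [ 671.8 -219.7   22. ]
tray [array([713.6,  58.7,   8. ]), array([ 725.1, -269.1,    8. ]), array([ 617.8, -275.1,    8. ]), array([605.8,  53. ,   8. ])]
hinge [ 344.7 -304.    26. ]
tips [ 482.8 -118.6   24. ] [ 480.8 -135.1   24. ] [400.8 -76.4  24. ]
bend [ 435.9 -186.3   24. ] [ 380.1 -157.1   24. ] [ 395.1 -257.3   24. ] [ 351.4 -222.5   24. ]
spoon [array([ 635., -428.,    5.]), array([ 463., -429.,    5.])]
```

```bash
python3 - <<'E'
from h import *
show("s0","s0tongs",(125,210,245,270),6.5)
E
```

```text
(no output)
```

View pics/s0tongs.png

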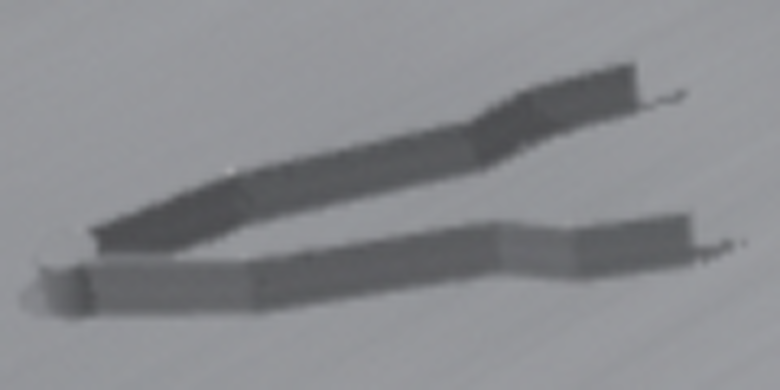

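```bash
cat > tongs.py <<'E'
from h import *
from scipy.optimize import least_squares
def armpts(side,a,z):
    P=np.array([[8,7],[60,18],[135,18],[165,26.5],[205,26.5]],float)
    P=P@np.array([[np.cos(a),np.sin(a)],[-np.sin(a),np.cos(a)]])
    P[:,1]*=side
    return np.c_[P,np.full(len(P),z)]
def place(P,x,y,th,z0=0):
    c,s=np.cos(th),np.sin(th)
    return np.c_[x+c*P[:,0]-s*P[:,1],y+s*P[:,0]+c*P[:,1],P[:,2]+z0]
E
python3 - <<'E'
from tongs import *
s=load("s0");t=load("t0")
# upper-in-top arm is right side (y neg)?  theta ~ 57deg: left of travel = -x => lower arm in top = left
S=lambda x,y:(125+x/6.5,210+y/6.5)
T=lambda x,y:(295+x/6.5,220+y/6.5)
# scene: which arm is which: lower arm in top has smaller x -> farther from scene cam (upper in scene)
obs=[(s,+1,1,S(235,175)),(s,+1,2,S(470,125)),(s,+1,3,S(528,90)),(s,+1,4,S(636,65)),
     (s,-1,1,S(250,262)),(s,-1,2,S(500,222)),(s,-1,3,S(578,230)),(s,-1,4,S(691,214)),
     (t,-1,2,T(382,196)),(t,-1,1,T(575,312)),(t,-1,4,T(243,72)),(t,1,1,T(495,432)),(t,1,2,T(300,350))]
def f(p):
    r=[]
    for c,sd,i,uv in obs:
        P=place(armpts(sd,p[3],24),*p[:3])[i]
        r.append(proj(c,P)[0]-uv)
    return np.ravel(r)
r=least_squares(f,[345,-304,1.0,0.1],loss="soft_l1"); print(r.x,np.degrees(r.x[2])); print(f(r.x).reshape(-1,2).round(1))
im=t["pixels"].copy()
for n,c in(("t0",t),("s0",s)):
    im=cv2.resize(c["pixels"],None,fx=4,fy=4,interpolation=cv2.INTER_CUBIC)
    for sd in(1,-1):
        for z in (0,24):
            q=proj(c,place(armpts(sd,r.x[3],z),*r.x[:3])); cv2.polylines(im,[((q+.5)*4-.5).round().astype(int)],False,(0,0,255) if z else (0,255,0),1)
    b=(295*4,220*4,415*4,305*4) if n=="t0" else (125*4,200*4,245*4,275*4)
    cv2.imwrite(f"pics/{n}fit.png",im[b[1]:b[3],b[0]:b[2]])
E
python3 -c "
import cv2,numpy as np
a=cv2.imread('pics/t0fit.png');b=cv2.imread('pics/s0fit.png');cv2.imwrite('pics/fit.png',np.vstack([a[:290],b]))"
```

```text
[ 3.47331856e+02 -2.94761038e+02  1.09198566e+00  9.84375640e-02] 62.56616935628536
[[ 2.5 -0.9]
 [-1.8 -1. ]
 [ 0.6 -0.6]
 [ 0.2 -0.7]
 [ 2.4 -1.9]
 [-2.2 -0.2]
 [-0.6 -0.9]
 [-0.2 -0.8]
 [ 1.9 -0.2]
 [-1.3 -0.4]
 [ 0.5 -0.6]
 [ 1.9 -0.9]
 [ 2.4 -0.5]]
```

View pics/fit.png

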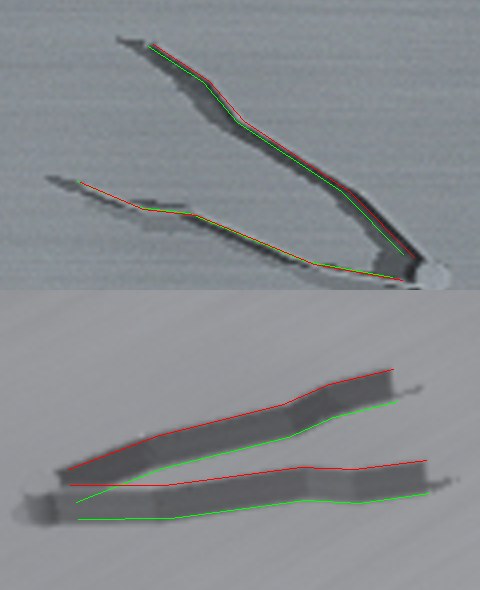

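The overlay matches the tongs: hinge ≈ (347,-295), yaw 62.6°, arms open. The dark slivers beyond the tips are shadows. Next I'll refine the jar's rib.

```bash
python3 - <<'E'
from h import *
t=load("t0"); s=load("s0")
def ov(c,x,y,a,box,k):
    im=cv2.resize(c["pixels"],None,fx=k,fy=k,interpolation=cv2.INTER_CUBIC).astype(float)
    b=[int(v*k) for v in box]
    def ln(P,col,cl=True): cv2.polylines(im,[((proj(c,P)+.5)*k-.5).round().astype(int)],cl,col,1)
    th=np.linspace(0,2*np.pi,60)
    for r,z,col in((28,0,(0,255,0)),(28,80,(0,255,0)),(26.5,94,(0,0,255))):
        ln(np.c_[x+r*np.cos(th),y+r*np.sin(th),0*th+z],col)
    raw=im.copy()
    ca,sa=np.cos(a),np.sin(a)
    ln([[x+ca*u-sa*v,y+sa*u+ca*v,99] for u,v in((-2,-4),(26,-4),(26,4),(-2,4))],(255,0,0))
    im=np.clip((im-60)*2,0,255)
    return im[b[1]:b[3],b[0]:b[2]]
A=ov(t,491.5,234.5,np.radians(31),(145,195,195,235),10)
B=ov(s,491.5,234.5,np.radians(31),(325,145,365,195),10)
C=cv2.resize(t["pixels"][200:240,145:195].astype(float),None,fx=10,fy=10,interpolation=cv2.INTER_CUBIC); C=np.clip((C-70)*3,0,255)
n=400
cv2.imwrite("pics/jarfit.png",cv2.resize(np.hstack([A[:400],cv2.resize(B,(320,400))]),None,fx=.95,fy=.95))
cv2.imwrite("pics/rib.png",C)
E
```

```text
[ WARN:0@7.339] global loadsave.cpp:1063 imwrite_ Unsupported depth image for selected encoder is fallbacked to CV_8U.
```

View pics/jarfit.png

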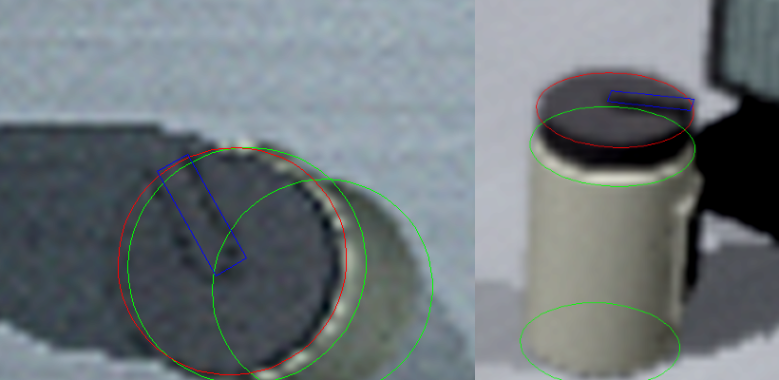

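View pics/rib.png

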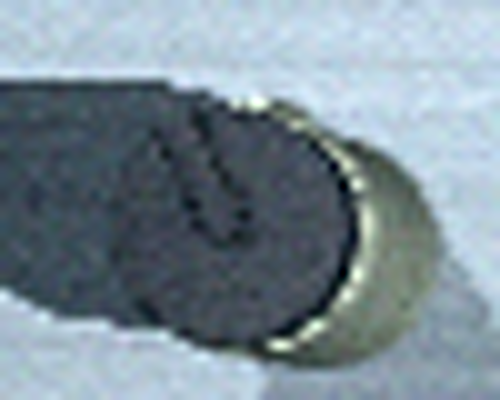

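```bash
python3 - <<'E'
from h import *
t=load("t0"); s=load("s0")
def an(a,b): return np.degrees(np.arctan2(b[1]-a[1],b[0]-a[0])).round(1)
R=lambda x,y:ray(t,145+(x-4.5)/10,200+(y-4.5)/10,98)
for a,b in(((195,225),(155,135)),((245,215),(195,110)),((220,230),(175,122))): print(an(R(*a),R(*b)),R(*a).round(1),R(*b).round(1))
S=lambda x,y:ray(s,325+(x/.95-500)/8,145+(y/.95)/8,99)
im=cv2.resize(s["pixels"][140:170,330:365].astype(float),None,fx=16,fy=16,interpolation=cv2.INTER_CUBIC)
cv2.imwrite("pics/ribs.png",np.clip((im-50)*2.2,0,255).astype(np.uint8))
E
```

```text
25.7 [490.9 244.3  98. ] [510.7 253.8  98. ]
27.1 [493.3 233.4  98. ] [516.3 245.2  98. ]
24.3 [489.9 238.8  98. ] [513.6 249.5  98. ]
```

View pics/ribs.png

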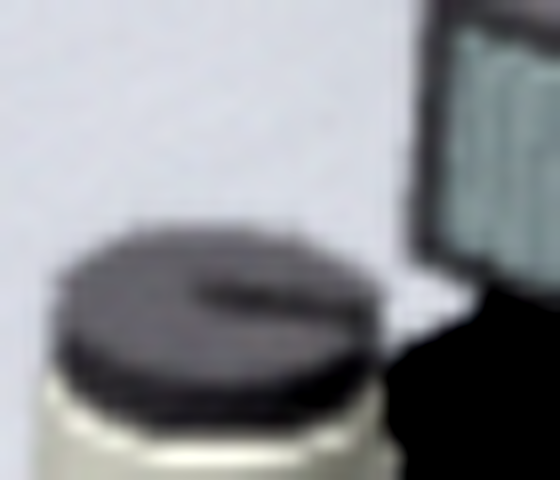

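```bash
python3 - <<'E'
from h import *
s=load("s0")
S=lambda x,y,z:ray(s,330+(x-7.5)/16,140+(y-7.5)/16,z)
a,b=S(205,293,96.5),S(362,314,96.5); print(a,b,np.degrees(np.arctan2(b[1]-a[1],b[0]-a[0])))
l=S(57,305,94); r=S(380,305,94); print("lid c",(l+r)/2, S(219,310,94))
t=load("t0")
print(proj(s,[485,343,60]),proj(t,[485,343,60]))
E
```

```text
[489.6078339  234.36866583  96.5       ] [512.18652325 246.27743276  96.5       ] 27.808685458092132
lid c [490.88447056 236.3873718   94.        ] [492.03926477 235.16285818  94.        ]
[[365.7783527  155.41075058]] [[124.82888643 225.28804843]]
```

```bash
python3 - <<'E'
from h import *
t=load("t0"); s=load("s0")
print(ray(s,320+284/6,120+189/6,60),ray(t,80+255/6,190+207/6,60))
for z in (85,90,95): print(z,ray(t,80+236/6,190+122/6,z),ray(t,80+236/6,190+290/6,z))
E
```

```text
[473.98595301 364.33501718  60.        ] [486.73018366 348.36886442  60.        ]
85 [516.69950609 348.0025507   85.        ] [454.28715711 345.19606805  85.        ]
90 [516.21689728 346.19888685  90.        ] [454.12569913 343.40684532  90.        ]
95 [515.73428847 344.39522301  95.        ] [453.96424116 341.61762259  95.        ]
```

```bash
python3 -m pendant '[[0.024,-0.028,0,0,0,-0.1734,100],[0.024,-0.028,0,0,0,-0.1734,100],[0.024,-0.028,0,0,0,-0.1734,100],[0.024,-0.028,0,0,0,-0.1734,100],[0.024,-0.028,0,0,0,-0.1734,100],[0.024,-0.028,0,0,0,-0.1734,100],[0.024,-0.028,0,0,0,-0.1734,100]]' && python3 -m pendant '[[0.024,-0.028,0,0,0,-0.1734,100],[0.024,-0.028,0,0,0,-0.1734,100],[0.024,-0.028,0,0,0,-0.1734,100],[0.024,-0.028,0,0,0,-0.1734,100],[0.024,-0.028,0,0,0,-0.1734,100],[0.024,-0.028,0,0,0,-0.1734,100],[0,0,0,0,0,-0.1734,100],[0,0,0,0,0,0,100]]'
```

```text
t: 0.98
tool_pos: [324.7, 433.8, 194.5]
eef_rot: [0.668, 0.744, -0.0, -0.0]
contact_force: [-0.4, -0.6, 0.3]
gripper_width: 94.1
t: 1.98
tool_pos: [468.2, 266.5, 194.5]
eef_rot: [0.972, 0.234, -0.0, -0.0]
contact_force: [-0.8, 0.3, -0.9]
gripper_width: 94.2
```

```bash
python3 -m pendant '[[0.011,-0.015,-0.01,0,0,0,100],[0.0113,-0.015,-0.02,0,0,0,100],[0,0,-0.02,0,0,0,100],[0,0,0,0,0,0,100]]'; python3 - <<'E'
from h import *
print(telemetry.read_state()["tool_pos"])
s=snap("scene","s1",(280,80,420,210),5.5)
E
```

```text
t: 2.48
tool_pos: [489.2, 236.0, 142.5]
eef_rot: [0.972, 0.234, -0.002, 0.0]
contact_force: [0.1, 1.1, 0.1]
gripper_width: 93.8
[489.23618476 235.96381459 142.51220056]
```

View pics/s1.png

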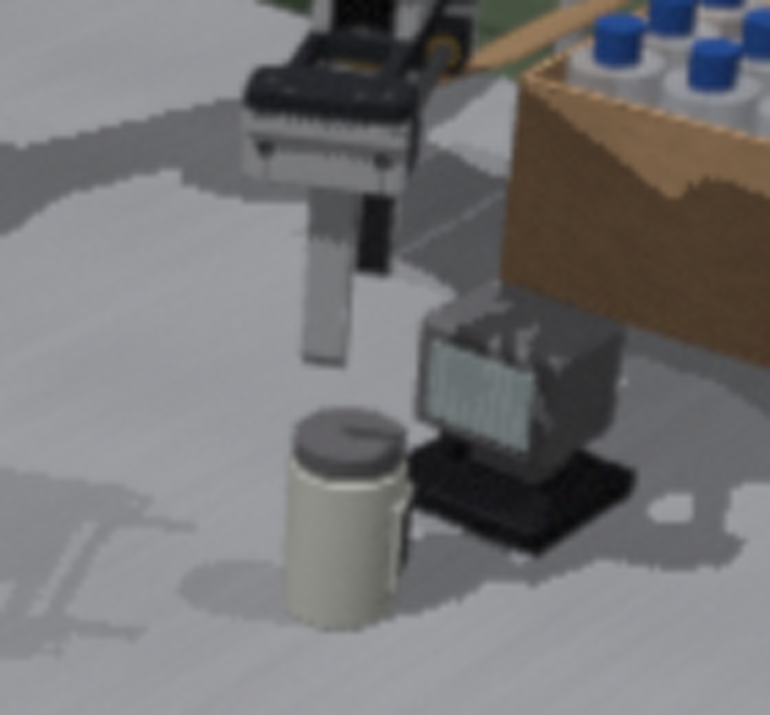

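The gripper is centred over the jar, with its lid at crop (350,440) and the fingers straddling it. Descending now.

```bash
python3 -m pendant '[[0.001,0.0005,-0.02,0,0,0,100],[0,0,-0.025,0,0,0,100],[0,0,-0.025,0,0,0,100],[0,0,-0.016,0,0,0,100],[0,0,0,0,0,0,80],[0,0,0,0,0,0,68],[0,0,0,0,0,0,64]]' && python3 -m pendant '[[0,0,0,0,0,0,60],[0,0,0,0,0,0,56],[0,0,0,0,0,0,50],[0,0,0,0,0,0,50]]'
```

```text
t: 3.4
tool_pos: [492.5, 237.7, 60.2]
eef_rot: [0.972, 0.233, 0.001, -0.0]
contact_force: [-0.2, -0.1, 0.6]
gripper_width: 67.2
t: 3.9
tool_pos: [492.0, 237.7, 59.5]
eef_rot: [0.972, 0.233, 0.0, -0.0]
contact_force: [-0.5, 1.5, 4.3]
gripper_width: 55.1
```

```bash
python3 -m pendant '[[0,0,0,0,0,0.063,50],[0,0,0,0,0,0.126,50],[0,0,0,0,0,0.126,50],[0,0,0,0,0,0.126,50],[0,0,0,0,0,0.126,50],[0,0,0,0,0,0.126,50],[0,0,0,0,0,0.126,50],[0,0,0,0,0,0.126,50],[0,0,0,0,0,0.126,50],[0,0,0,0,0,0.063,50]]' && python3 -m pendant '[[0,0,0,0,0,0,50],[0,0,0,0,0,0,50]]'
python3 - <<'E'
from h import *
print(telemetry.read_state()["contact_force"])
snap("scene","s2",(300,110,400,210),6)
E
```

```text
t: 5.15
tool_pos: [493.0, 237.0, 59.5]
eef_rot: [0.694, 0.72, 0.001, 0.001]
contact_force: [1.5, -1.4, 3.0]
gripper_width: 54.9
t: 5.4
tool_pos: [492.7, 237.3, 59.6]
eef_rot: [0.695, 0.719, 0.001, 0.001]
contact_force: [3.0, -2.3, 3.1]
gripper_width: 55.0
[ 3.00684451 -2.26473958  3.11201883]
```

View pics/s2.png

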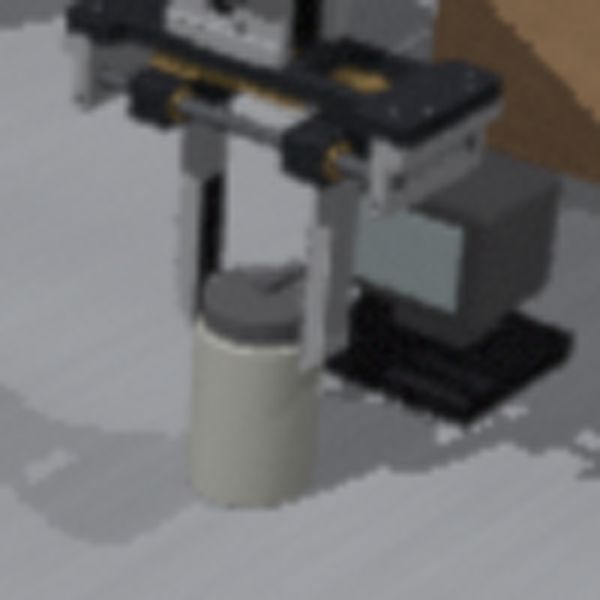

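```bash
python3 -m pendant '[[0,0,0,0,0,0,62],[0,0,0,0,0,0,75],[0,0,0,0,0,0,100],[0,0,0,0,0,0,100],[0,0,0.03,0,0,0,100],[0,0,0.04,0,0,0,100],[0,0,0.05,0,0,0,100],[0.0,-0.06,0.03,0,0,0,100],[0,-0.06,0,0,0,0,100],[0,-0.06,0,0,0,0,100]]' && python3 -m pendant '[[0,-0.06,0,0,0,0,100]]'
python3 - <<'E'
from h import *
snap("scene","s3",(315,125,415,205),7.5)
snap("top","t3",(85,190,205,250),6.5)
E
```

```text
t: 6.7
tool_pos: [491.4, 60.1, 207.5]
eef_rot: [0.694, 0.719, 0.0, 0.0]
contact_force: [1.0, -0.6, -0.2]
gripper_width: 94.1
t: 6.82
tool_pos: [491.2, -0.1, 207.0]
eef_rot: [0.695, 0.719, 0.0, 0.0]
contact_force: [1.5, 0.3, 0.1]
gripper_width: 94.0
```

View pics/s3.png

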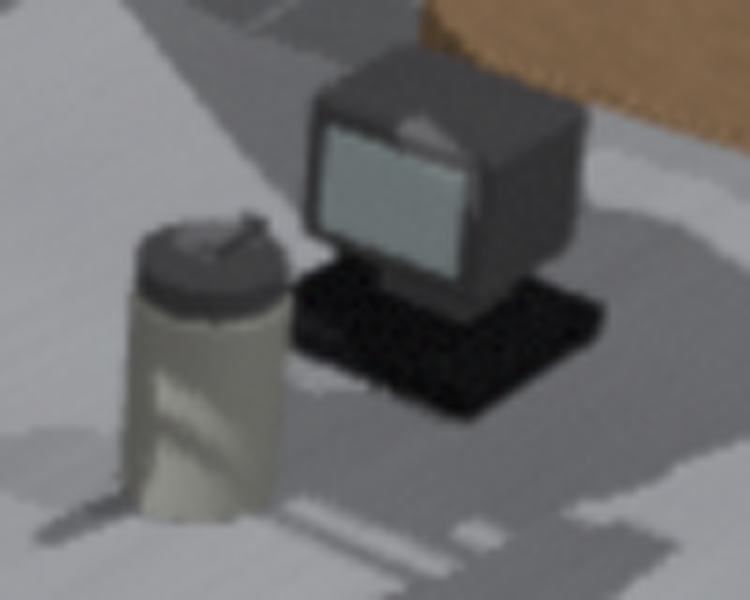

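View pics/t3.png

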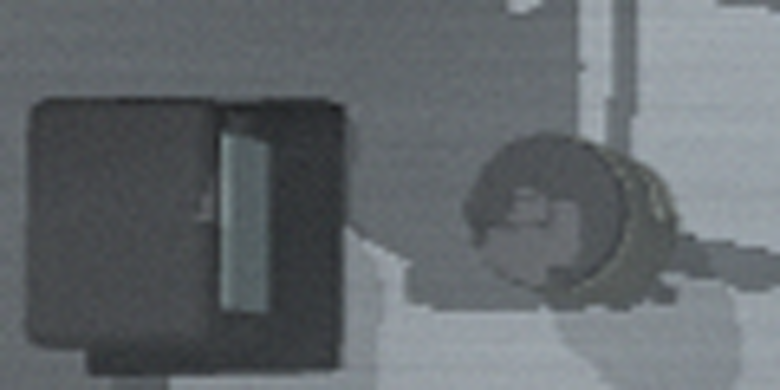

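```bash
python3 -m pendant '[[-0.0196,-0.041,-0.015,0,0,-0.1026,100],[-0.0196,-0.041,-0.015,0,0,-0.1026,100],[-0.0196,-0.041,-0.015,0,0,-0.1026,100],[-0.0196,-0.041,-0.015,0,0,-0.1026,100],[-0.0196,-0.041,-0.015,0,0,-0.1026,100],[0,0,0,0,0,0,100]]'
python3 - <<'E'
from h import *
snap("scene","s4",(315,125,415,205),7.5)
snap("top","t4",(125,190,205,250),9)
show("t4","t4b",(270,200,430,320),4.8)
E
```

```text
t: 7.68
tool_pos: [392.3, -203.9, 130.7]
eef_rot: [0.856, 0.518, -0.0, -0.001]
contact_force: [1.3, 0.6, -0.2]
gripper_width: 93.8
```

View pics/s4.png

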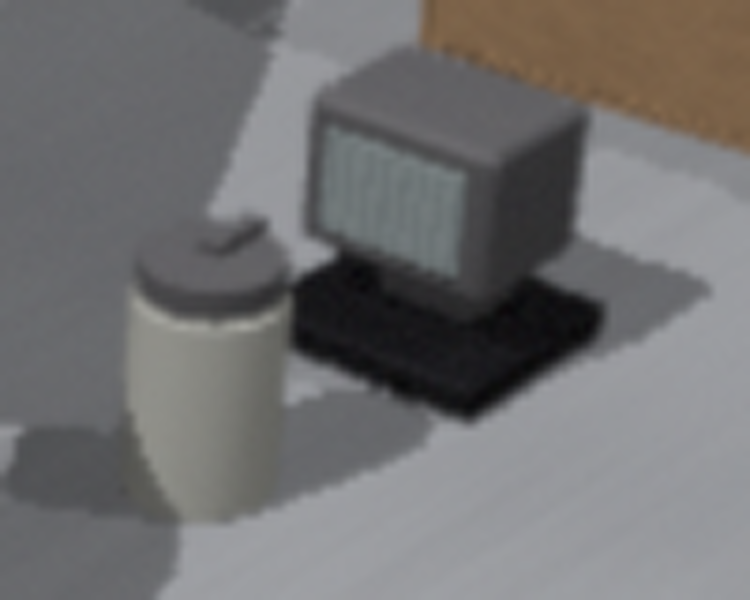

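View pics/t4.png

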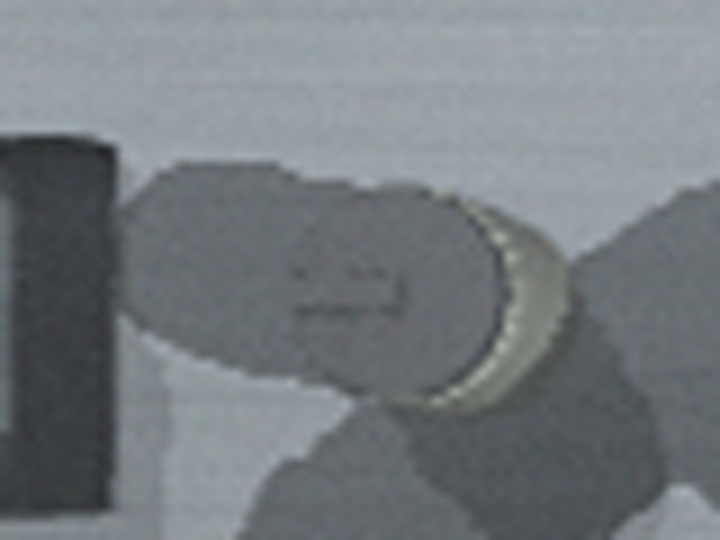

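View pics/t4b.png

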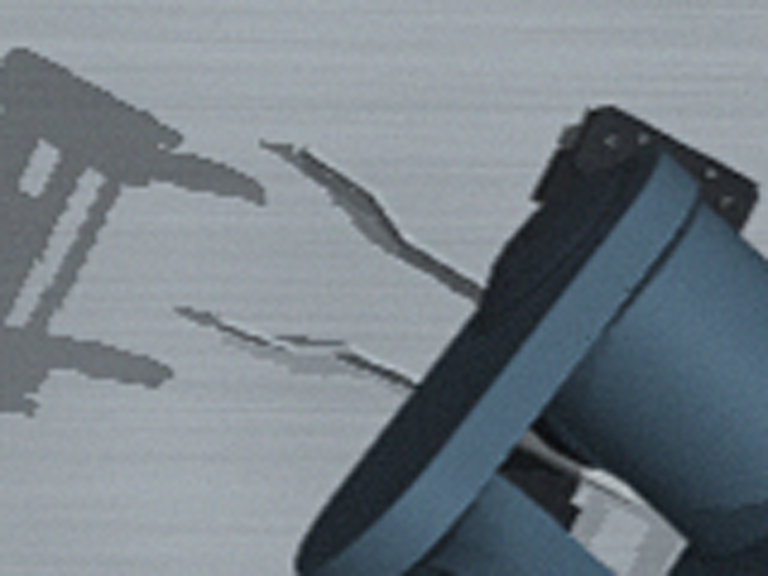

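```bash
python3 - <<'E'
from h import *
t=load("t4");s=load("s4")
R=lambda x,y,z=98:ray(t,125+(x-4)/9,190+(y-4)/9,z)
an=lambda a,b: np.degrees(np.arctan2(b[1]-a[1],b[0]-a[0])).round(1)
for a,b in(((400,308),(295,312)),((385,270),(300,272)),((402,290),(297,292))): print(an(R(*a),R(*b)),R(*a).round(1),R(*b).round(1))
S=lambda x,y,z:ray(s,315+(x-3)/7.5,125+(y-3)/7.5,z)
a,b=S(218,252,96),S(265,228,96);print(an(a,b),a.round(1),b.round(1))
l,r=S(135,262,94),S(291,262,94);print((l+r)/2)
print("scanner foot",an(R(118,145,5),R(110,510,5)))
E
```

```text
93.0 [487.3 233.3  98. ] [485.9 258.8  98. ]
92.1 [496.5 237.3  98. ] [495.8 258.   98. ]
91.9 [491.7 233.   98. ] [490.8 258.5  98. ]
88.7 [492.7 236.   96. ] [493.3 260.7  96. ]
[493.77067624 232.15815719  94.        ]
scanner foot -178.9
```

Jar result: the rib now points 92±2° against 93° needed, and the jar stands free, so no mending is required. The tongs are unmoved. Descending on them.

```bash
python3 -m pendant '[[0.001,-0.002,-0.04,0,0,0,100],[0,0,-0.04,0,0,0,100],[0,0,-0.02,0,0,0,100],[0,0,0,0,0,0,100],[0,0,0,0,0,0,100]]'
python3 - <<'E'
from h import *
s=telemetry.read_state();print(s["tool_pos"],s["contact_force"])
snap("scene","s5",(110,170,250,280),5.5)
E
```

```text
t: 8.4
tool_pos: [395.8, -205.4, 33.2]
eef_rot: [0.854, 0.52, 0.0, 0.001]
contact_force: [-0.0, -1.0, 0.3]
gripper_width: 94.0
[ 395.82801904 -205.37056326   33.15070012] [-0.01659842 -0.97733961  0.33070538]
```

View pics/s5.png

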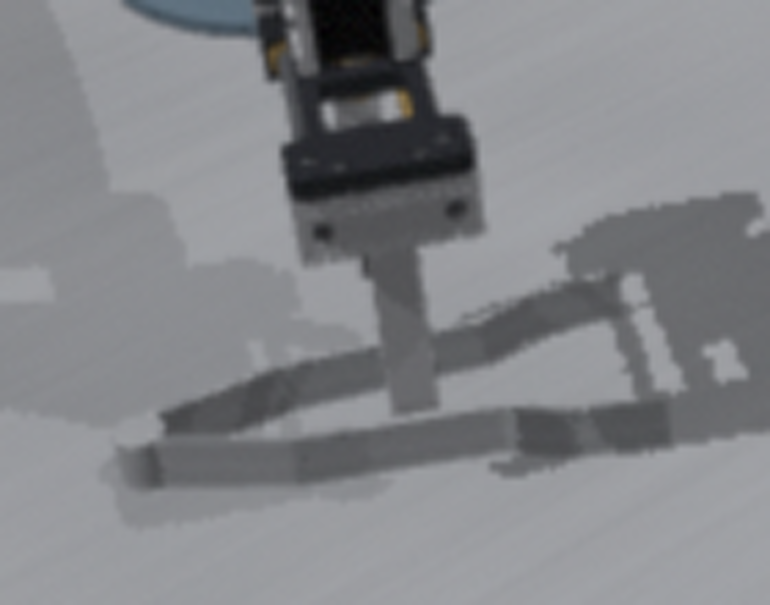

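```bash
python3 - <<'E'
from h import *
s=load("s5")
d=np.array([0.888,-0.461,0]); T=np.array([395.8,-205.4,33.2])
for o in(47,60,-47):
    for z in (22,24): 
        p=T+o*d; p[2]=z; print(o,z,((proj(s,p)[0]-[110,170])*5.5).round(0))
for x in (90,100,110):
    for y in (29.5,-29.5):
        c,sn=np.cos(1.092),np.sin(1.092); p=[347.3+c*x-sn*y,-294.8+sn*x+c*y,24]; print("arm",x,y,((proj(s,p)[0]-[110,170])*5.5).round(0))
E
```

```text
47 22 [424. 452.]
47 24 [424. 448.]
60 22 [429. 471.]
60 24 [428. 468.]
-47 22 [394. 319.]
-47 24 [393. 315.]
arm 90 29.5 [370. 341.]
arm 90 -29.5 [388. 424.]
arm 100 29.5 [394. 337.]
arm 100 -29.5 [413. 420.]
arm 110 29.5 [418. 332.]
arm 110 -29.5 [437. 415.]
```

```bash
python3 - <<'E'
from h import *
s=load("s1")
d=np.array([np.cos(np.radians(-63)),np.sin(np.radians(-63)),0]); T=np.array([489.2,236,142.5])
for o in(47,60,-47):
    p=T+o*d; p[2]-=11; print(o,((proj(s,p)[0]-[280,80])*5.5).round(0))
print(((proj(s,T)[0]-[280,80])*5.5).round(0))
s=load("s2"); T=np.array([492.7,237.3,59.6]); d=np.array([1,.034,0])
for o in(27.5,40,-27.5):
    p=T+o*d; p[2]-=11; print(o,((proj(s,p)[0]-[300,110])*6).round(0))
E
```

```text
47 [325. 406.]
60 [319. 419.]
-47 [371. 316.]
[350. 338.]
27.5 [308. 405.]
40 [332. 415.]
-27.5 [208. 363.]
```

```bash
python3 - <<'E'
from h import *
print([a for a in dir(arm) if a[0]!='_'], arm.tips_ahead, telemetry.read_state()["joints"])
s=load("s2"); T=np.array([492.7,237.3,59.6]); d=np.array([1,.034,0])
# observed finger bottom corners near finger inner (305,367)? outer(325,370)
for dz in(-11,0,5,8,11,14):
    for o in(33,):
        p=T+o*d; p[2]+=dz; print(dz,((proj(s,p)[0]-[300,110])*6).round(0))
show("s2","s2b",(320,120,380,180),10)
E
```

```text
['MotionError', 'finish_job', 'tips_ahead'] 11.0 [-7.34446537e-01 -1.60067092e-02  2.17194541e+00  1.13992017e-04
  9.82881692e-01 -2.57283814e-01]
-11 [319. 409.]
0 [320. 387.]
5 [321. 377.]
8 [322. 371.]
11 [322. 365.]
14 [323. 359.]
```

View pics/s2b.png

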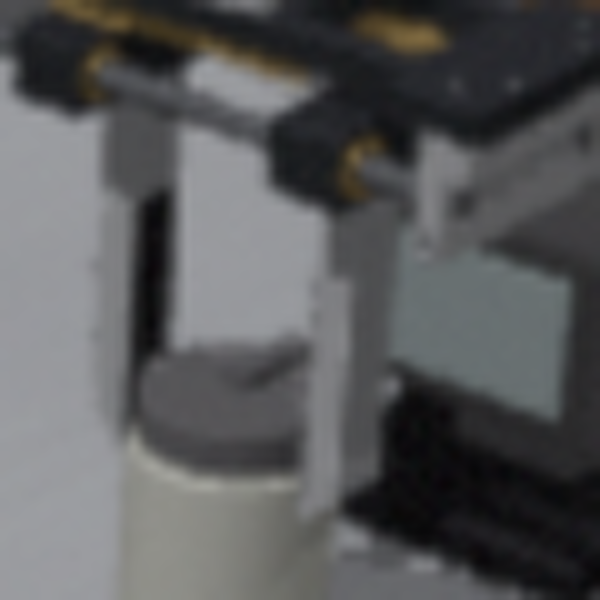

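The visible finger ends at crop (413,412), roughly 20 mm higher than the stated tool geometry predicts, and earlier pictures show the same offset. I'll descend with a guard and check again.

```bash
python3 -m pendant '[[-0.002,-0.0005,-0.006,0,0,0,100],[0,0,-0.006,0,0,0,100],[0,0,-0.005,0,0,0,100],[0,0,0,0,0,0,100],[0,0,0,0,0,0,100]]'
python3 - <<'E'
from h import *
s=telemetry.read_state();print(s["tool_pos"],s["contact_force"])
snap("scene","s6",(110,170,250,280),5.5)
E
```

```text
t: 9.07
tool_pos: [392.6, -206.0, 14.9]
eef_rot: [0.855, 0.519, -0.0, -0.0]
contact_force: [0.1, -0.0, -0.7]
gripper_width: 94.0
[ 392.595908   -206.01353982   14.89895855] [ 0.10683094 -0.01017709 -0.73041114]
```

View pics/s6.png

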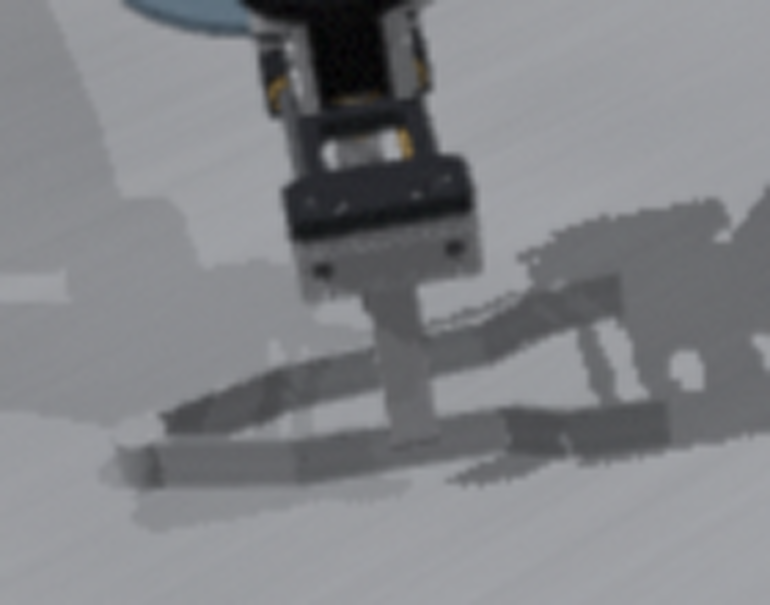

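```bash
python3 -m pendant '[[0,0,-0.002,0,0,0,100],[0,0,0,0,0,0,100]]'; python3 -m pendant '[[0,0,-0.0015,0,0,0,100],[0,0,0,0,0,0,100]]';  python3 -m pendant '[[0,0,-0.0015,0,0,0,100],[0,0,0,0,0,0,100]]'
```

```text
t: 9.38
tool_pos: [392.5, -205.9, 12.8]
eef_rot: [0.855, 0.519, -0.0, -0.0]
contact_force: [0.1, -0.1, 0.4]
gripper_width: 94.1
t: 9.62
tool_pos: [392.5, -205.9, 11.3]
eef_rot: [0.855, 0.519, -0.0, -0.0]
contact_force: [0.3, 0.8, -0.5]
gripper_width: 93.8
t: 9.88
tool_pos: [392.5, -205.9, 9.8]
eef_rot: [0.855, 0.519, -0.0, -0.0]
contact_force: [0.8, 0.0, 0.2]
gripper_width: 94.0
```

```bash
python3 -m pendant '[[0,0,-0.002,0,0,0,100],[0,0,-0.002,0,0,0,100],[0,0,0,0,0,0,100]]'; python3 -m pendant '[[0,0,-0.002,0,0,0,100],[0,0,-0.002,0,0,0,100],[0,0,0,0,0,0,100]]'
python3 - <<'E'
from h import *
s=telemetry.read_state();print(s["tool_pos"],s["contact_force"])
snap("scene","s7",(150,210,230,270),9)
E
```

```text
t: 10.25
tool_pos: [392.4, -205.8, 5.7]
eef_rot: [0.855, 0.519, -0.0, -0.0]
contact_force: [0.6, -0.5, -0.3]
gripper_width: 93.8
t: 10.62
tool_pos: [392.4, -205.8, 1.7]
eef_rot: [0.855, 0.519, -0.0, -0.0]
contact_force: [0.1, -0.6, -0.0]
gripper_width: 93.8
[ 392.44736354 -205.82461962    1.70399428] [ 0.13986306 -0.57204715 -0.01556455]
```

View pics/s7.png

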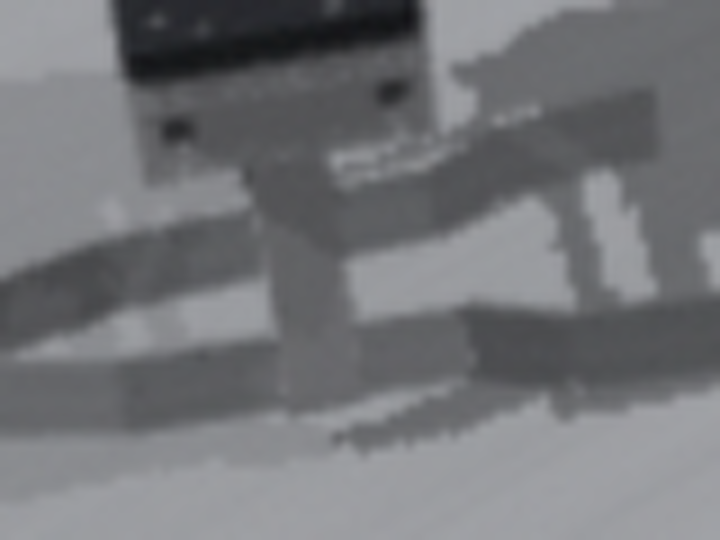

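```bash
python3 - <<'E'
from h import *
s=load("s7")
d=np.array([0.888,-0.461,0]); T=np.array([392.4,-205.8,0])
for o in(47,52,60):
    for z in (0,5,10,15,20):
        p=T+o*d; p[2]=z; print(o,z,((proj(s,p)[0]-[150,210])*9).round(0))
E
```

```text
47 0 [336. 442.]
47 5 [333. 427.]
47 10 [331. 411.]
47 15 [328. 396.]
47 20 [326. 380.]
52 0 [339. 455.]
52 5 [336. 439.]
52 10 [334. 424.]
52 15 [331. 408.]
52 20 [329. 392.]
60 0 [343. 475.]
60 5 [341. 459.]
60 10 [338. 444.]
60 15 [336. 428.]
60 20 [333. 412.]
```

```bash
python3 -m pendant '[[0,0,-0.002,0,0,0,100],[0,0,-0.002,0,0,0,100],[0,0,0,0,0,0,100]]'; python3 -m pendant '[[0,0,-0.002,0,0,0,100],[0,0,0,0,0,0,100]]';python3 -m pendant '[[0,0,-0.0015,0,0,0,100],[0,0,0,0,0,0,100]]'
python3 - <<'E'
from h import *
s=telemetry.read_state();print(s["tool_pos"],s["contact_force"])
snap("scene","s8",(150,210,230,270),9)
E
```

```text
t: 11.05
tool_pos: [392.4, -205.8, -2.3]
eef_rot: [0.855, 0.519, -0.0, -0.0]
contact_force: [-0.2, -0.2, -1.4]
gripper_width: 93.7
t: 11.3
tool_pos: [392.5, -205.9, -4.3]
eef_rot: [0.855, 0.519, -0.0, -0.0]
contact_force: [-0.2, 0.6, -0.7]
gripper_width: 94.2
t: 11.55
tool_pos: [392.5, -205.9, -5.7]
eef_rot: [0.855, 0.519, -0.0, -0.0]
contact_force: [-1.0, -0.6, 0.9]
gripper_width: 94.1
[ 392.47534171 -205.88042077   -5.71795587] [-0.95773186 -0.6418114   0.87347357]
```

View pics/s8.png

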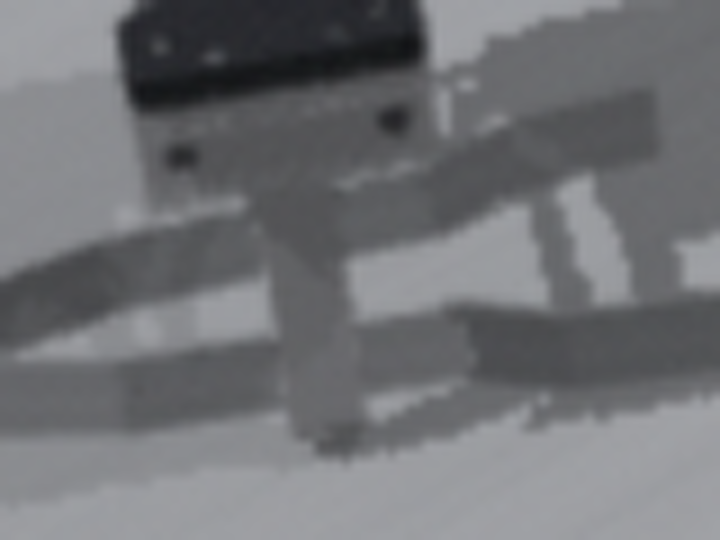

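```bash
python3 -m pendant '[[0,0,-0.0015,0,0,0,100],[0,0,0,0,0,0,100]]'; python3 -m pendant '[[0,0,-0.0015,0,0,0,100],[0,0,0,0,0,0,100]]'
python3 - <<'E'
from h import *
s=telemetry.read_state();print(s["tool_pos"],s["contact_force"])
snap("scene","s9",(150,210,230,270),9)
E
```

```text
t: 11.85
tool_pos: [392.5, -205.9, -7.2]
eef_rot: [0.855, 0.519, -0.0, -0.0]
contact_force: [-0.2, -0.6, 0.2]
gripper_width: 93.9
t: 12.1
tool_pos: [392.5, -205.9, -8.7]
eef_rot: [0.855, 0.519, -0.0, -0.0]
contact_force: [0.5, 0.9, 0.1]
gripper_width: 93.9
[ 392.49572939 -205.8787346    -8.71293863] [0.45621794 0.9079205  0.08676073]
```

View pics/s9.png

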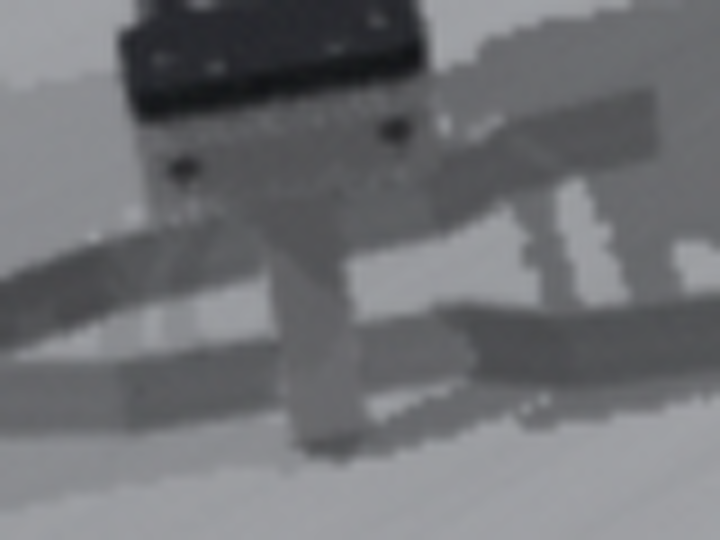

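```bash
python3 -m pendant '[[0,0,0,0,0,0,80],[0,0,0,0,0,0,70],[0,0,0,0,0,0,64],[0,0,0,0,0,0,60],[0,0,0,0,0,0,56],[0,0,0,0,0,0,53],[0,0,0,0,0,0,50],[0,0,0,0,0,0,50],[0,0,0,0,0,0,50]]'
python3 - <<'E'
from h import *
s=telemetry.read_state();print(s["tool_pos"],s["contact_force"])
snap("scene","s10",(110,190,250,280),5.5)
snap("top","t10",(270,200,430,320),4.8)
E
```

```text
t: 13.28
tool_pos: [392.6, -206.0, -8.6]
eef_rot: [0.855, 0.519, 0.0, 0.0]
contact_force: [0.2, 0.5, 1.7]
gripper_width: 47.4
[ 392.61764052 -205.97703222   -8.56047026] [0.18474366 0.53710296 1.65091426]
```

View pics/s10.png

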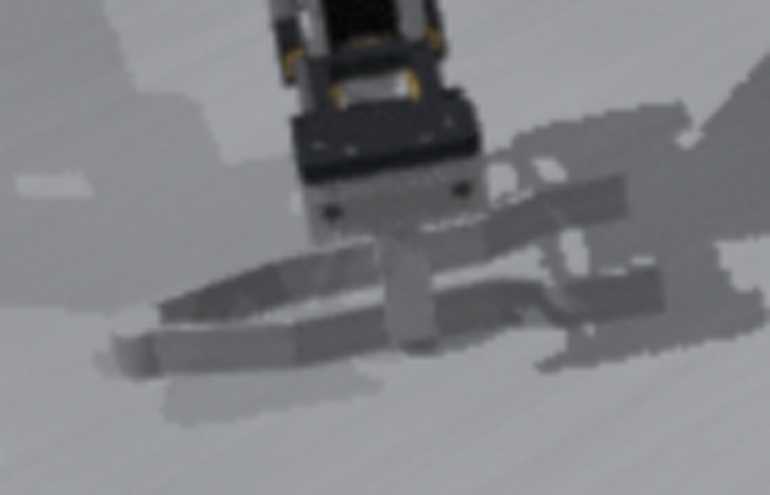

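View pics/t10.png

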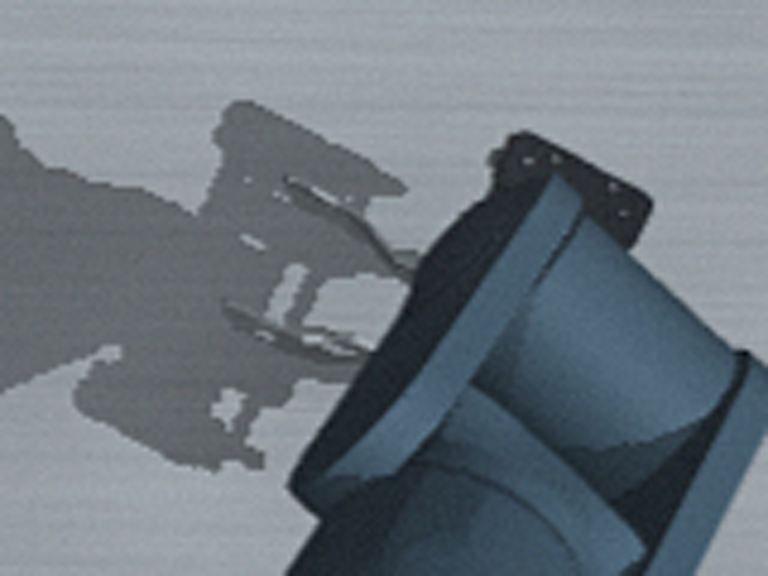

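```bash
python3 -m pendant '[[0,0,0.005,0,0,0,50],[0,0,0.015,0,0,0,50],[0,0,0.025,0,0,0,50],[0,0,0.025,0,0,0,50],[0,0,0,0,0,0,50],[0,0,0,0,0,0,50]]'
python3 - <<'E'
from h import *
snap("scene","s11",(110,150,250,270),5.5)
E
```

```text
t: 14.12
tool_pos: [392.2, -205.6, 61.0]
eef_rot: [0.855, 0.519, -0.0, -0.0]
contact_force: [-0.2, 0.1, -2.1]
gripper_width: 47.0
```

View pics/s11.png

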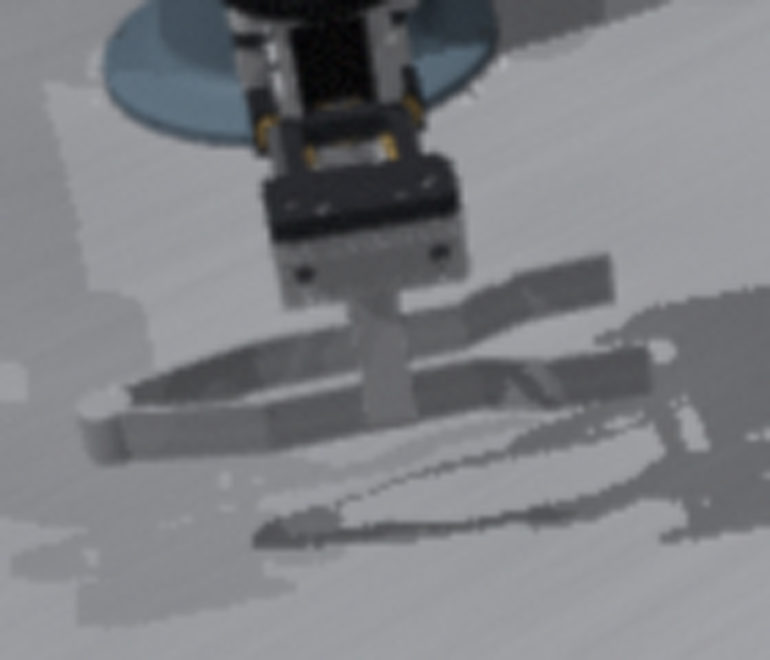

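```bash
cat > fit11.py <<'E'
from tongs import *
s=load("s11"); k=5.5; o=np.array([110,150])
obs=[(-1,4,24,(650,347)),(-1,4,0,(652,392)),(1,4,24,(610,254)),(1,4,0,(615,300)),(-1,1,24,(268,407)),(-1,1,0,(268,458)),(-1,2,24,(495,360)),(-1,3,24,(570,373)),(1,1,24,(250,348)),(1,2,24,(465,303)),(1,3,24,(530,272)),(-1,0,24,(128,412)),(-1,0,0,(128,462))]
def f(p):
    r=[]
    for sd,i,z,uv in obs:
        Q=armpts(sd,p[3],z); Q[:,2]+=p[5]*(Q[:,0]-100)
        r.append(proj(s,place(Q,*p[:3],z0=p[4])[i])[0]-(np.array(uv)/k+o))
    r=np.ravel(r); return np.r_[r,(p[3]-.04)/.01]
r=least_squares(f,[347,-295,1.09,0.04,69.5,0],loss="soft_l1"); p=r.x
print(p.round(3),np.degrees(p[2])); print(f(p)[:-1].reshape(-1,2).round(1).tolist())
c,sn=np.cos(p[2]),np.sin(p[2]); 
for L in(100,185): print(L,p[0]+c*L,p[1]+sn*L)
E
python3 fit11.py
```

```text
[ 3.83913e+02 -3.21045e+02  1.12300e+00  4.00000e-02  9.72470e+01
  1.20000e-02] 64.33438197336892
[[0.7, -0.3], [1.2, 0.8], [0.6, -0.3], [0.5, 0.4], [-0.1, -0.5], [1.7, -0.4], [-4.9, 1.3], [-3.6, -1.5], [0.8, -0.5], [-3.4, -0.2], [-2.6, 0.4], [-0.8, 0.3], [1.3, 0.6]]
100 427.2243504094514 -230.9112459349138
185 464.0394050142869 -154.29759340194173
```

```bash
cat >> fit11.py <<'E'
print("fixed z")
import tongs
def armpts2(side,a,z,b1=55,b2=142,b3=168):
    P=np.array([[8,7],[b1,18],[b2,18],[b3,26.5],[205,26.5]],float)
    P=P@np.array([[np.cos(a),np.sin(a)],[-np.sin(a),np.cos(a)]]); P[:,1]*=side
    return np.c_[P,np.full(len(P),z)]
for z0 in (69.6,80,None):
    def g(q):
        r=[]
        for sd,i,z,uv in obs:
            Q=armpts2(sd,q[3],z,q[6],q[7],q[8]); Q[:,2]+=q[5]*(Q[:,0]-100)
            r.append(proj(s,place(Q,*q[:3],z0=q[4] if z0 is None else z0)[i])[0]-(np.array(uv)/k+o))
        return np.r_[np.ravel(r),(q[3]-.04)/.01,(q[6]-57)/3,(q[7]-138)/3,(q[8]-166)/3]
    r=least_squares(g,[347,-295,1.09,0.04,69.5,0,57,138,166],loss="soft_l1"); p=r.x
    c,sn=np.cos(p[2]),np.sin(p[2]); print(z0,r.cost.round(1),p.round(3),np.degrees(p[2]).round(1),(p[0]+c*100,p[1]+sn*100),(p[0]+c*185,p[1]+sn*185))
E
python3 fit11.py
```

```text
[ 3.83913e+02 -3.21045e+02  1.12300e+00  4.00000e-02  9.72470e+01
  1.20000e-02] 64.33438197336892
[[0.7, -0.3], [1.2, 0.8], [0.6, -0.3], [0.5, 0.4], [-0.1, -0.5], [1.7, -0.4], [-4.9, 1.3], [-3.6, -1.5], [0.8, -0.5], [-3.4, -0.2], [-2.6, 0.4], [-0.8, 0.3], [1.3, 0.6]]
100 427.2243504094514 -230.9112459349138
185 464.0394050142869 -154.29759340194173
fixed z
69.6 11.6 [ 3.50002e+02 -2.99337e+02  1.12000e+00  4.40000e-02  1.09757e+02
  2.00000e-02  5.44960e+01  1.42331e+02  1.71325e+02] 64.2 (np.float64(393.5942693241945), np.float64(-209.33886888695852)) (np.float64(430.6475839964755), np.float64(-132.84016385349454))
80 8.8 [ 3.62712e+02 -3.08003e+02  1.12200e+00  4.20000e-02  4.88560e+02
  1.50000e-02  5.62110e+01  1.42961e+02  1.71524e+02] 64.3 (np.float64(406.0656487074362), np.float64(-217.88911375353138)) (np.float64(442.9160395358801), np.float64(-141.2924513210798))
None 7.5 [ 3.77485e+02 -3.17176e+02  1.13200e+00  4.00000e-02  9.13170e+01
  5.00000e-03  5.74930e+01  1.43172e+02  1.71270e+02] 64.9 (np.float64(419.95976476042495), np.float64(-226.6445165925542)) (np.float64(456.0633402144522), np.float64(-149.69302642221788))
```

```bash
python3 -m pendant '[[0.0115,0.0125,0.015,0,0,-0.066,50],[0.0229,0.0246,0.01,0,0,-0.1314,50],[0.0229,0.0246,0,0,0,-0.1314,50],[0.0229,0.0246,0,0,0,-0.1314,50],[0.0229,0.0246,0,0,0,-0.1314,50],[0.0229,0.0246,0,0,0,-0.1314,50],[0.0229,0.0246,0,0,0,-0.1314,50],[0.0229,0.0246,0,0,0,-0.1314,50],[0.0115,0.0125,0,0,0,-0.066,50],[0,0,0,0,0,0,50]]'; python3 -m pendant '[[0,0,0,0,0,0,50],[0,0,0,0,0,0,50]]'
python3 - <<'E'
from h import *
snap("scene","s12",(220,160,400,300),4.4)
snap("top","t12",(230,110,400,230),4.6)
s=load("s0"); print(ray(s,330,252,21))
E
```

```text
t: 15.42
tool_pos: [575.4, -8.0, 84.9]
eef_rot: [1.0, 0.021, -0.001, -0.0]
contact_force: [0.2, 0.4, -1.3]
gripper_width: 47.0
t: 15.68
tool_pos: [575.2, -9.3, 86.0]
eef_rot: [1.0, 0.02, -0.0, -0.0]
contact_force: [-0.7, 0.5, -1.0]
gripper_width: 46.9
[659.5635511   -5.13523727  21.        ]
```

View pics/s12.png

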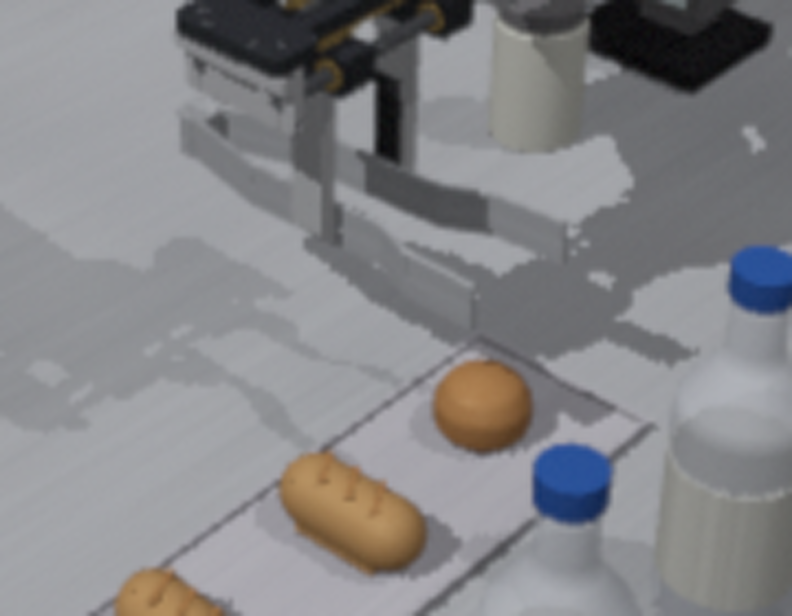

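View pics/t12.png

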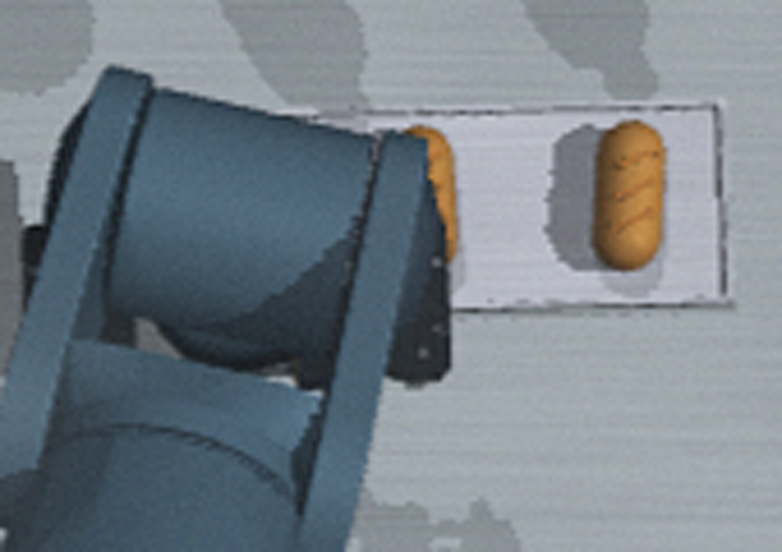

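```bash
python3 - <<'E'
from tongs import *
s=load("s12"); im=cv2.resize(s["pixels"],None,fx=6,fy=6,interpolation=cv2.INTER_CUBIC)
th=np.radians(2); T=np.array([575.2,-9.3])
h=T-103*np.array([np.cos(th),np.sin(th)])
for z0,col in((94.6,(0,0,255)),(104,(255,0,0))):
  for sd in(1,-1):
    for z in(0,24):
        q=proj(s,place(armpts(sd,0.042,z),h[0],h[1],th,z0)); cv2.polylines(im,[((q+.5)*6-.5).round().astype(int)],False,col,1)
        print(z0,sd,z,((q[-1]-[220,160])*4.4).round())
a=np.linspace(0,6.28,40)
q=proj(s,np.c_[657.5+25*np.cos(a),-6.4+25*np.sin(a),21+0*a]); cv2.polylines(im,[((q+.5)*6-.5).round().astype(int)],True,(0,255,0),1)
cv2.imwrite("pics/fit12.png",im[170*6:270*6,250*6:360*6])
E
```

```text
94.6 1 0 [561. 268.]
94.6 1 24 [564. 227.]
94.6 -1 0 [468. 333.]
94.6 -1 24 [470. 291.]
104 1 0 [562. 252.]
104 1 24 [565. 211.]
104 -1 0 [469. 317.]
104 -1 24 [471. 275.]
```

View pics/fit12.png

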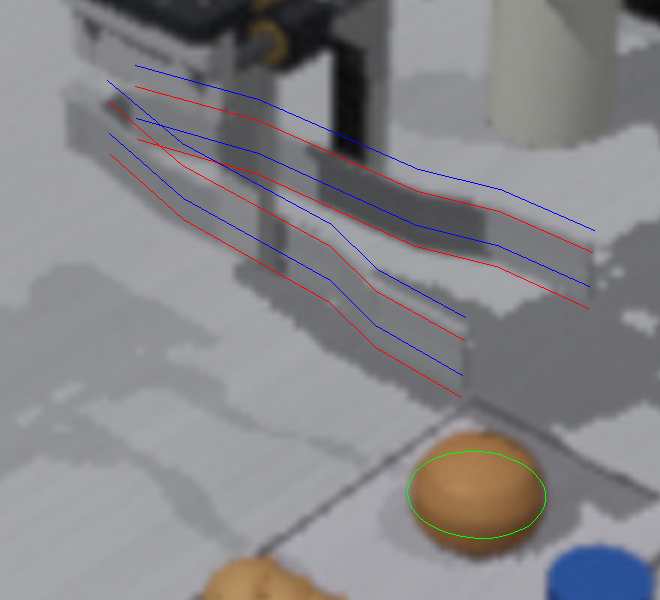

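```bash
python3 -m pendant '[[0,0,-0.015,0,0,0,50],[0,0,-0.02,0,0,0,50],[0,0,-0.012,0,0,0,50],[0,0,0,0,0,0,50],[0,0,0,0,0,0,50]]'
python3 - <<'E'
from tongs import *
st=telemetry.read_state(); T=st["tool_pos"]; print(T,st["contact_force"])
s=snap("scene","s13",(220,160,400,300),4.4); s=load("s13"); im=cv2.resize(s["pixels"],None,fx=7,fy=7,interpolation=cv2.INTER_CUBIC)
cv2.imwrite("pics/s13z.png",im[200*7:280*7,260*7:370*7])
E
```

```text
t: 16.4
tool_pos: [576.2, -8.8, 39.6]
eef_rot: [1.0, 0.02, 0.0, 0.0]
contact_force: [-0.7, -0.2, -1.7]
gripper_width: 47.1
[576.23482012  -8.7752425   39.62633099] [-0.68232201 -0.19922407 -1.71812742]
```

View pics/s13z.png

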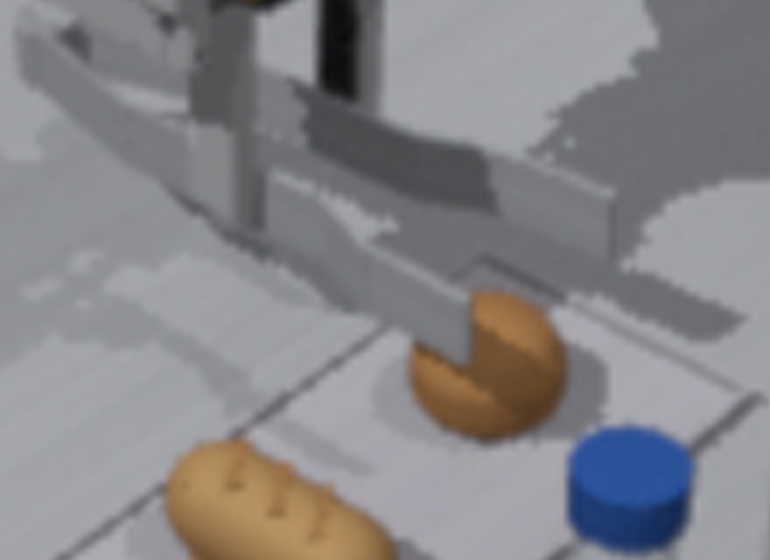

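```bash
python3 -m pendant '[[0,0,-0.008,0,0,0,50],[0,0,-0.01,0,0,0,50],[0,0,0,0,0,0,50]]'; python3 -m pendant '[[0,0,-0.008,0,0,0,50],[0,0,-0.008,0,0,0,50],[0,0,-0.0035,0,0,0,50],[0,0,0,0,0,0,50]]'
python3 - <<'E'
from tongs import *
st=telemetry.read_state(); T=st["tool_pos"]; print(T,st["contact_force"])
s=snap("scene","s14",(260,200,370,280),7)
E
```

```text
t: 16.82
tool_pos: [574.8, -8.5, 20.1]
eef_rot: [1.0, 0.02, -0.001, -0.0]
contact_force: [0.3, 0.5, -0.8]
gripper_width: 47.2
t: 17.32
tool_pos: [575.6, -8.7, 1.5]
eef_rot: [1.0, 0.02, -0.0, -0.0]
contact_force: [-0.0, 0.9, -0.8]
gripper_width: 46.9
[575.58535737  -8.69311236   1.46007012] [-0.01738079  0.91822745 -0.75999223]
```

View pics/s14.png

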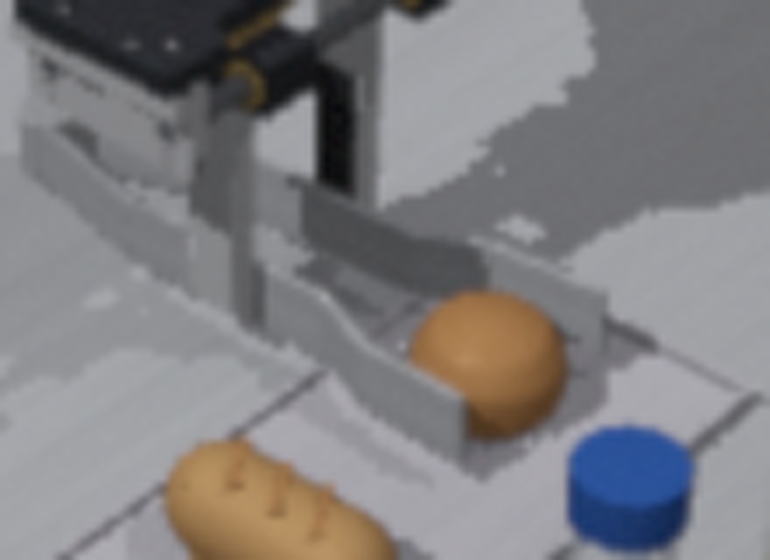

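The bun sits between the paddles, with the near paddle end at (467,430) and the far one at (605,330). Contact force is nil. Closing.

```bash
python3 -m pendant '[[0,0,0,0,0,0,47],[0,0,0,0,0,0,44],[0,0,0,0,0,0,41],[0,0,0,0,0,0,38],[0,0,0,0,0,0,34],[0,0,0,0,0,0,30],[0,0,0,0,0,0,30]]'
python3 - <<'E'
from tongs import *
st=telemetry.read_state(); T=st["tool_pos"]; print(T,st["contact_force"])
s=snap("scene","s15",(260,200,370,280),7)
E
```

```text
t: 18.25
tool_pos: [576.0, -8.7, 2.0]
eef_rot: [1.0, 0.02, 0.0, -0.0]
contact_force: [-0.0, 0.2, -1.3]
gripper_width: 37.6
[575.96966286  -8.73081753   1.96311859] [-0.00442993  0.19472936 -1.33775976]
```

View pics/s15.png

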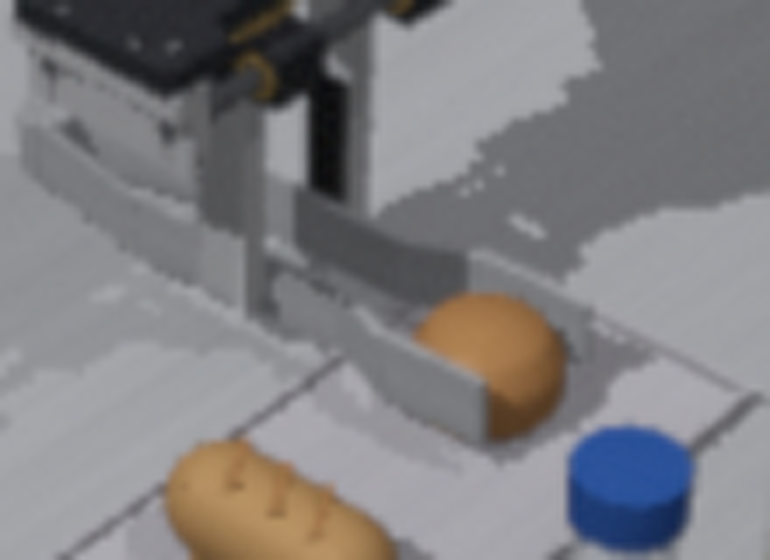

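```bash
python3 -m pendant '[[0,0,0,0,0,0,22],[0,0,0,0,0,0,20],[0,0,0.003,0,0,0,20],[0,0,0.006,0,0,0,20],[0,0,0.008,0,0,0,20],[0,0,0.008,0,0,0,20],[0,0,0,0,0,0,20]]'
python3 - <<'E'
from tongs import *
s=snap("scene","s16",(260,190,370,280),7)
E
```

```text
t: 19.18
tool_pos: [576.7, -8.9, 28.1]
eef_rot: [1.0, 0.02, 0.001, 0.0]
contact_force: [-0.1, 0.3, -1.7]
gripper_width: 37.6
```

View pics/s16.png

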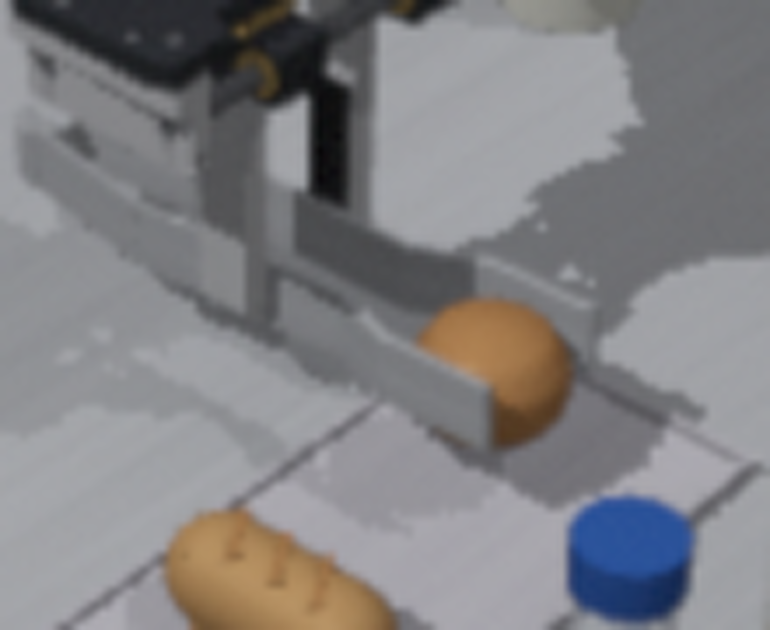

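```bash
python3 -m pendant '[[0,0,0.008,0,0,0,20],[0,0,0.014,0,0,0,20],[0,0,0.016,0,0,0,20],[0,0,0.016,0,0,0,20],[0,0,0.016,0,0,0,20],[0,0,0.014,0,0,0,20],[0,0,0.01,0,0,0,20],[0,0,0.006,0,0,0,20],[0,0,0,0,0,0,20],[0,0,0,0,0,0,20]]'; python3 -m pendant '[[0,0,0,0,0,0,20],[0,0,0,0,0,0,20],[0,0,0,0,0,0,20],[0,0,0,0,0,0,20]]'
python3 - <<'E'
from tongs import *
s=snap("scene","s17"); snap("top","t17")
E
```

```text
t: 20.48
tool_pos: [575.4, -8.7, 126.3]
eef_rot: [1.0, 0.02, -0.001, -0.0]
contact_force: [0.3, -0.5, -1.8]
gripper_width: 37.5
t: 20.98
tool_pos: [575.9, -8.7, 126.9]
eef_rot: [1.0, 0.02, -0.0, -0.0]
contact_force: [0.3, 0.7, -1.6]
gripper_width: 37.7
```

View pics/s17.png

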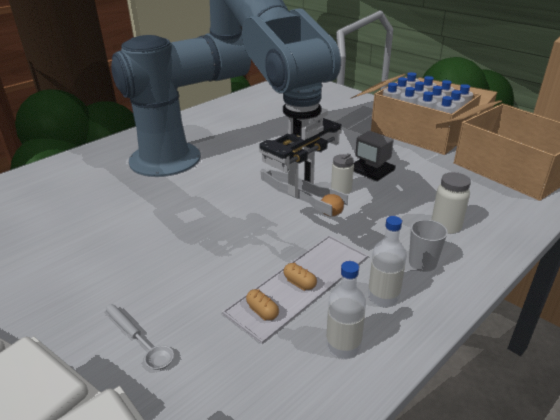

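View pics/t17.png

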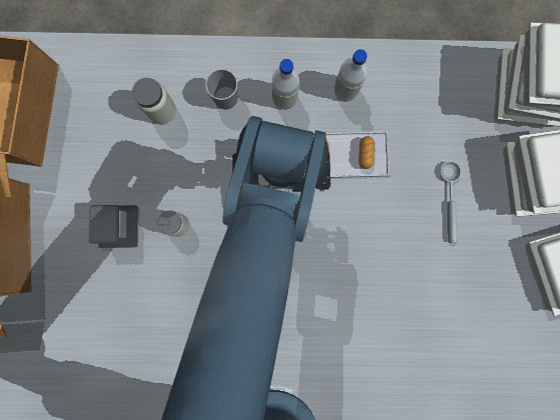

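```bash
python3 - <<'E'
from h import *
s=load("s17")
for z in (100,130,145,160): print(z,proj(s,[658.5,-6,z])[0].round(1))
st=telemetry.read_state(); print(st["t"],np.abs(st["qvel"]).max(),st["contact_force"],st["gripper_width"])
snap("scene","s18",(255,140,365,230),7)
E
```

```text
100 [330.9 222.7]
130 [331.5 210.9]
145 [331.8 204.8]
160 [332.1 198.7]
21.075 0.0006518042434062502 [-0.13411014  0.25488181 -1.58756827] 37.85200418665946
```

View pics/s18.png

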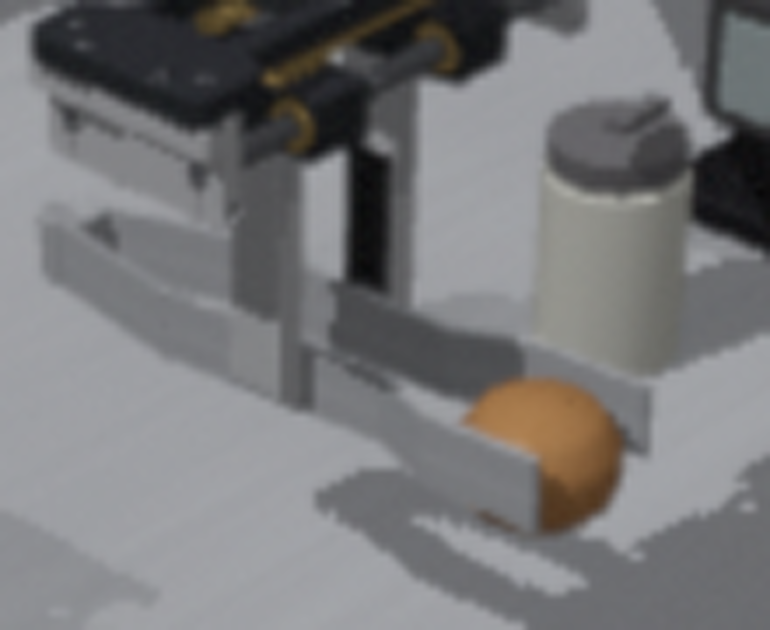

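The bun's middle is at about 145 mm, held steady in the tongs. The jar is unchanged with its rib pointing to the scanner, and the rolls and spoon haven't moved. Handing in.

```bash
python3 -c "
from plant import arm
print(arm.finish_job())"
```

```text
the job is handed in; nothing more can be done
None
```

I turned the jar about 65° on the spot and let go of it. Then I took the tongs, closed them on the bun and lifted it straight up. The job was handed in at about 21 s with the bun still held.

**Last checks**
- **Jar:** seen from the top camera, the lid's rib points at 92–93°, and the direction to the window is about 93°. The scene camera gives 89°. The label itself faces away from both cameras, so I judged it by the rib. The jar stands upright and free.
- **Bun:** its middle is about 145 mm above the table. The grip width is steady at about 37.7 mm, the arm is still, and no unexpected force shows.
- **Rolls and spoon:** both rolls and the spoon appear where they were; one roll is hidden from the top camera by the arm but shows in the scene view.

**Disagreement:** the fingertips turned out roughly 15–25 mm higher than the stated tool geometry predicts. In the pictures they sat clearly higher. The tool also went to z = -8.7 mm over the tongs without touching the table, where the stated 11 mm would have meant contact at 11 mm. I went down in small force-checked steps and took heights from where the tongs lay on the table. The gripped width on the bun was also slightly under the expected 39 mm.

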